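Find the hidden bearer and stand the riveting anvil over it

ROBOT

A 7-joint arm with a two-finger parallel gripper is mounted at the origin on the work surface. World frame = base frame: x ahead of the robot, y to its left, z up, the work surface at z = 0. Lengths are in mm, angles in rad, forces in N, time in s.
With the tool pointing down it reaches from about 400 to 850 mm from the base axis. Payload 6.9 kg.
Tool frame: the origin (TCP) lies at the very end of the fingers, on their centre line; the grasp point (between the pads) lies manip.tcp_to_grasp behind it (manip.tcp_to_grasp is the distance from the TCP to the grasp point, in mm); z points along the fingers, y is the line along which they close (so a half turn about z gives the same grasp; the last joint's range is limited). The gripper opens to 85 mm and grips with 20 to 120 N. Pads are 22 mm wide; open, the fingers measure 114 mm over their backs; the gripper's body (76 mm by 85 mm) begins 54 mm behind the grasp point. The pads swing forward as they close: fully open they stand 13 mm farther back than shut.
Start: joints at [-1.107, 0.507, -0.238, 1.5, 0.126, 1.149, -0.155], TCP at [219.487, 585.181, 231.275] pointing down, gripper open.
Joint ranges: [-3.08, 3.08], [-0.24, 2.05], [-1.43, 1.35], [0, 2.5], [-1.52, 4.66], [0.17, 1.96], [-2.89, 2.89]. Speed limits (rad/s): [2.39, 2.39, 3.14, 3.14, 3.14, 3.14, 3.14].

INTERFACE

Orientations are given as a unit quaternion [x, y, z, w].
In Python, from bench import telemetry, read_camera, job, spotter, manip gives the robot as it stands.
- The arm moves only by the tool play_rows, never from a script. Its argument "targets" is a list of rows, each a list of 3 entries, a list of its own where there are three numbers: the finger opening in m, from 0 to 0.0854, then the shift along the tool's x, y, z in m, then the turn, a rotation vector about the tool's x, y, z in degrees. In form: [[fingers, [x, y, z], [ax, ay, az]], ...]. A call has 1 to 12 rows; each row shifts and turns the commanded pose from where the row before left it, along the tool's axes as they then stand; what a row does not reach is not made up. A row lasts 1/8 s, in which the tool goes at most 62.5 mm and 10.7 degrees, less where a joint would pass 70% of its speed; a pose out of reach is approached as far as the arm can. A call is refused whole if a number of a shift passes 0.0625 or a number of a turn 10.7, either way. A call with a gripper value outside its range is refused whole. The fingers move at their own pace and stop on an object; "newtons" is the grip in N (left out, the last holds). Time passes only in rows, so rows that do not move let the fingers close. It gives the time, the measured TCP pose, the force, the opening and the grip force at its end, in the units of the state.
- telemetry.observe(): the state, without advancing time (a new reading comes with each control period).
- read_camera(name): name is "scene" or "side" or "wrist"; returns a dict with "img" (400x640x3 uint8, red, green, blue), "fx", "fy", "cx", "cy" (pixels), "pose" (4x4, takes a point from camera to world coordinates); the wrist camera has in their place "T_tool_cam" (4x4, takes a point from camera to tool coordinates, whose origin is the TCP and whose axes are the flange's). Camera axes: x right, y down, z forward; pixel columns grow to the right and rows downward; lengths in mm; the calibration is good to about 2 mm. The wrist camera is an equidistant fisheye: a pixel r from the principal point sees the ray r / f radians off the axis. A picture is of the moment at which its call begins: read the wrist's pose just before it. There is no depth.
- job.job_done(): hands the job in; it is judged then, once.
Trained networks look in the newest picture that a camera, given by its name, has taken for a name from the list of things; names that differ only in an ending like _2 or _b are one class to them, and where a whole thing is asked for, a point or a joint stands for the part that bears it (a point fixed in the world has none). Each returns a list of dicts, best first, with "p" (0 to 1); they miss things now and then, are a little off and sometimes report something else, mostly with a low value. They report only what shows in the picture. A call takes as long as a camera call.
- spotter.recognise(name, camera): "xyz" ([x, y, z] in mm, in the coordinates of the camera as it stood for that picture, good to about 4 mm: the middle of the surface that is visible of it).
- spotter.regions_of(name, camera): "mask" (400x640 bool, what is visible of it).
- spotter.tip_of(name, camera): "xyz" ([x, y, z] in mm, in the coordinates of the camera as it stood for that picture, good to about 4 mm: a listed point, or the origin of a listed thing).
The state is a dict: "time_s": time; "joint_pos": joint angles; "dq": joint speeds; "joint_efforts": joint torques, N m; "position": TCP position; "eef_rot": TCP orientation; "ft_force": force on the tool from outside, world axes, zero at the start; "torque": the same for the moment, N m; "finger_gap": finger opening in mm; "grasp_force": force on a finger pad.
Only numpy, scipy, OpenCV 4.12 (cv2) and the standard library are available. Lean on these libraries where they do the work, as an engineer would, in place of code of your own. Each camera call takes 0.05 s, during which the arm holds its last target. There are 200 camera calls.

TASK

Before riveting, find the bearer hidden under the springy wooden panel: press gently along the panel with the fingertips (never harder than about 15 N) until you feel where it turns stiff. Then pick up the steel anvil, carry it over and stand it upright on the panel right over the bearer, so that it does not sink in or lean; never let its weight rest on an unsupported part of the panel. Leave the jar, spool and tray alone.

Things in the scene. Friction and masses are not known exactly. Their poses are not given: they have to be found in the camera images.
- deck: Fixed wooden deck on the table, 130 (x) by 400 (y) by 60 mm high. Origin at the centre of its underside, z up, y along its length. On top a springy light plywood panel of narrow cross laths, 110 (x) by 340 (y) mm, between two brown rigid end rails (30 mm in y each, flush with it). Brown skirts on the long sides end 5 mm lower and hide the inside.
- panel_mid (a point): Middle of the panel's top face, 60 mm above the table, axes as the deck. Away from the bearer the panel gives about 1.1 mm per newton of fingertip force, as a smooth sag some 30 mm to each side, and springs back; over the bearer (about 40 mm in y) it gives under 0.2, rising gradually over the 30 mm beside it. Over 25 N from the fingertips, or the anvil's weight sinking in over 2.5 mm, harms it.
- panel_left (a point): The panel's end at +y of the deck: on the top face, at the border to the end rail, 170 mm from panel_mid. One bearer, 30 mm wide in y, runs across the full width in x, touching the panel from below, unseen; its middle lies anywhere within 120 mm of panel_mid in y.
- panel_right (a point): The panel's end at -y of the deck: on the top face, at the border to the end rail, 170 mm from panel_mid.
- anvil: Loose steel riveting anvil of about 0.7 kg, standing on the table: square dark foot 50 x 50 x 20 mm, on it an upright bright round post 30 mm in diameter, 60 mm tall; 80 mm high in all. Origin at the centre of the underside, z up along the post, x and y along the foot's edges.
- anvil_foot (a point): The centre of the underside of the anvil's foot (same as the anvil's origin).
- anvil_post (a point): A point on the axis of the post, 55 mm above the underside: a good height to grip.
- rivet_jar: Bystander: clear jar with red cap, 52 mm in diameter, 65 mm high, origin at the centre of its underside.
- thread_spool: Bystander: blue spool, 50 mm in diameter, 60 mm high, origin at the centre of its underside.
- eyelet_tray: Bystander: open orange tray 60 x 60 x 30 mm, origin at the centre of its underside.

How it is judged:
By the outcome, as a careful person would: the job done as asked, in the order asked, and still so for the second after the job is handed in, with the robot touching nothing.
It also fails if it takes over 67 s, if anything falls off the work surface, if the arm or the gripper's body presses on something with over 40 N, if the wrist force passes 120 N, or if a joint passes its speed limit or range.

## Working session

There is one attempt and no reset: what is moved stays moved. The work goes in short steps, Python scripts to look and compute and a tool call to move; the robot and the scene stay as the last step left them, time stands still between calls to the robot, and variables do not carry over. Pictures are saved under pics/ and viewed, at most 10 in all, crops included, and the job is handed in when it is done.

Besides the shell and the picture viewer there is one more tool, called after "Emit:" as a command line: name --argument value ..., lists and objects as JSON in quotes. play_rows: Moves the arm, as the interface text tells. Its arguments: {"type":"object","properties":{"targets":{"type":"array"},"newtons":{"type":"number"}},"required":["targets"]}

```bash
mkdir -p pics; cat > h.py <<'E'
import numpy as np, cv2
from scipy.spatial.transform import Rotation as R
from bench import telemetry, read_camera, job, spotter, manip
def look(cam):
    s=telemetry.observe(); c=read_camera(cam)
    if cam=="wrist":
        T=np.eye(4);T[:3,:3]=R.from_quat(s["eef_rot"]).as_matrix();T[:3,3]=s["position"]
        P=T@np.array(c["T_tool_cam"])
    else: P=np.array(c["pose"])
    return c,P
def w(P,x): return (P[:3,:3]@np.array(x)+P[:3,3]).round(1)
def find(names,cam,P,f="tip_of"):
    for n in names:
        for d in getattr(spotter,f)(n,cam)[:2]: print(cam,n,round(d["p"],2),w(P,d["xyz"]))
E
python3 - <<'E'
from h import *
print(manip.tcp_to_grasp, telemetry.observe())
for cam in("scene","side"):
    c,P=look(cam); cv2.imwrite(f"pics/{cam}0.png",c["img"][:,:,::-1])
    find(["deck","panel_mid","panel_left","panel_right","anvil_foot","anvil_post","rivet_jar","thread_spool","eyelet_tray"],cam,P)
E
```

```text
18.700000000000003 {'time_s': 0.0, 'joint_pos': array([-1.10649596,  0.50831075, -0.23749669,  1.50109631,  0.12568258,
        1.14885984, -0.15481949]), 'dq': array([-3.73458245e-04, -2.33750370e-04,  5.54108850e-05,  5.01643089e-05,
       -4.29199232e-04,  2.71004553e-04,  9.76519375e-04]), 'joint_efforts': array([-1.49513808e-04, -6.20591640e+01, -2.18659580e+00, -2.49666184e+01,
        1.28079305e-02,  1.18339577e-02,  3.46766660e-05]), 'position': array([219.38424402, 584.72865409, 230.45809176]), 'eef_rot': array([ 1.78458083e-01,  9.83947153e-01, -8.33329844e-04, -1.38645936e-04]), 'ft_force': array([-0.24310928,  0.56963556, -0.04737839]), 'torque': array([-0.00505234,  0.00905669, -0.00152925]), 'grasp_force': 0.0, 'finger_gap': 85.56884276211336}
scene deck 0.6 [634.  -10.4   1.3]
scene panel_mid 0.77 [631.7 -10.5  53.5]
scene panel_left 0.56 [613.3 157.1  61.6]
scene panel_right 0.74 [438.1 200.8   1.8]
scene panel_right 0.64 [ 658.3 -179.6   63.9]
scene anvil_foot 0.74 [433.7 199.7   1.6]
scene anvil_post 0.86 [430.4 204.8  58.2]
scene rivet_jar 0.93 [ 445.4 -226.1   -2.8]
scene thread_spool 0.83 [449.9 -64.8   1.7]
scene eyelet_tray 0.65 [439.3  70.   -1.8]
side deck 0.73 [630.9  -6.8   1.9]
side panel_mid 0.7 [632.4 -11.8  62.8]
side panel_mid 0.25 [ 4.333e+02  2.005e+02 -1.000e-01]
side panel_left 0.69 [612.3 155.8  56.1]
side panel_right 0.73 [ 654.2 -179.8   59.8]
side panel_right 0.64 [ 6.331e+02 -1.300e+01  1.000e-01]
side anvil_foot 0.87 [432.  199.9   2.7]
side anvil_post 0.74 [433.9 204.6  51.2]
side rivet_jar 0.81 [ 442.2 -225.7    2.5]
side thread_spool 0.97 [450.8 -66.    3. ]
side eyelet_tray 0.8 [444.1  73.8   1.7]
```

View pics/scene0.png

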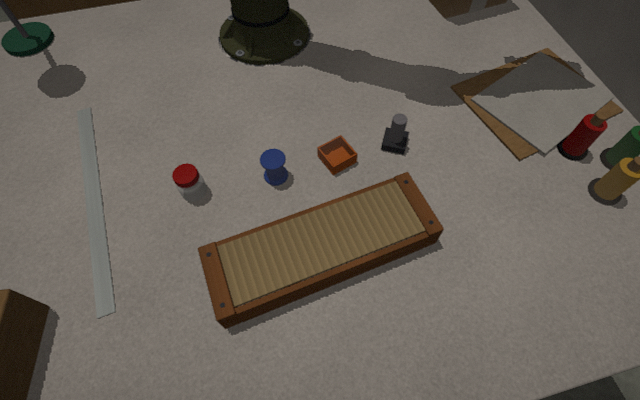

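View pics/side0.png

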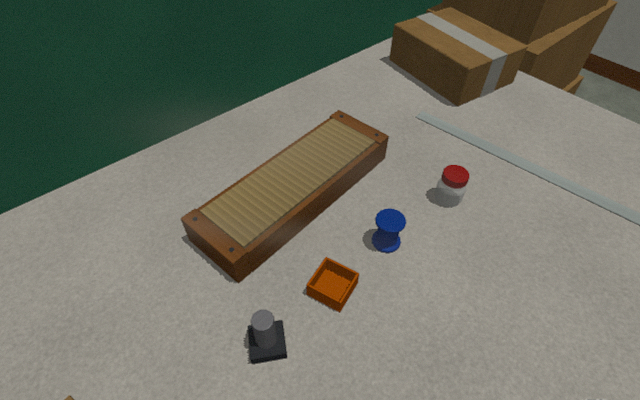

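The scene view shows the deck centred at about (320,245), the anvil at (396,135), and the tray, spool and jar at (337,153), (273,167) and (188,182). These match the networks' positions. Next I close the fingers, align the tool with the deck (its yaw is about 7.3°) and go over the +y end of the panel.

Emit:
play_rows --targets '[[0, [0, 0, 0], [0, 0, -9.3]], [0, [0, 0, 0], [0, 0, -9.3]], [0, [0, 0, 0], [0, 0, -9.3]], [0, [-0.0305, -0.0495, 0], [0, 0, 0]], [0, [-0.0305, -0.0495, 0], [0, 0, 0]], [0, [-0.0305, -0.0495, 0], [0, 0, 0]], [0, [-0.0305, -0.0495, 0], [0, 0, 0]], [0, [-0.0305, -0.0495, 0], [0, 0, 0]], [0, [-0.0305, -0.0495, 0], [0, 0, 0]], [0, [-0.0305, -0.0495, 0], [0, 0, 0]], [0, [-0.0305, -0.0495, 0], [0, 0, 0]], [0, [-0.0305, -0.0495, 0], [0, 0, 0]]]' --newtons 20

```text
time_s: 2.5
position: [549.8, 176.9, 231.5]
eef_rot: [-0.064, 0.998, 0.0, 0.0]
ft_force: [1.7, 0.4, 0.3]
finger_gap: 0.2
grasp_force: 0.0
```

Emit:
play_rows --targets '[[0, [-0.0305, -0.0495, 0], [0, 0, 0]], [0, [-0.0305, -0.0495, 0], [0, 0, 0]], [0, [0, 0, 0], [0, 0, 0]]]'

```text
time_s: 2.88
position: [624.2, 81.6, 230.4]
eef_rot: [-0.06, 0.998, -0.002, 0.0]
ft_force: [0.3, 0.4, -0.7]
finger_gap: 0.0
grasp_force: 0.0
```

```bash
python3 - <<'E'
from h import *
s=telemetry.observe(); print(s["time_s"],s["position"],R.from_quat(s["eef_rot"]).as_matrix().round(3),s["ft_force"],s["finger_gap"])
c,P=look("wrist"); cv2.imwrite("pics/w1.png",c["img"][:,:,::-1])
find(["panel_mid","panel_left","panel_right","anvil_foot","anvil_post"],"wrist",P)
E
```

```text
2.875 [624.24693001  81.64791891 230.37857429] [[-0.993 -0.119  0.   ]
 [-0.119  0.993 -0.003]
 [ 0.    -0.003 -1.   ]] [ 0.2614056   0.3693871  -0.68559451] 0.04803094832429912
wrist panel_mid 0.78 [634.5  -8.8  64.2]
wrist panel_left 0.88 [610.3 160.3  55.9]
wrist panel_left 0.75 [631.6 -12.4  -3.2]
wrist panel_right 0.89 [ 654.  -177.    61.3]
wrist anvil_foot 0.93 [433.3 204.4   2.2]
wrist anvil_post 0.6 [431.3 198.1  55.9]
```

Emit:
play_rows --targets '[[0, [0, 0, 0.05], [0, 0, 0]], [0, [0, 0, 0.05], [0, 0, 0]], [0, [0, 0, 0.05], [0, 0, 0]], [0, [0, 0, 0.014], [0, 0, 0]], [0, [0, 0, 0], [0, 0, 0]], [0, [0, 0, 0], [0, 0, 0]]]'

```text
time_s: 3.92
position: [623.2, 88.6, 69.5]
eef_rot: [-0.064, 0.998, 0.0, 0.002]
ft_force: [0.1, -0.4, 0.4]
finger_gap: 0.2
grasp_force: 0.0
```

Emit:
play_rows --targets '[[0, [0, 0, 0.002], [0, 0, 0]], [0, [0, 0, 0.002], [0, 0, 0]], [0, [0, 0, 0], [0, 0, 0]], [0, [0, 0, 0], [0, 0, 0]]]'

```text
time_s: 4.42
position: [621.8, 88.0, 63.4]
eef_rot: [-0.064, 0.998, -0.0, 0.0]
ft_force: [-0.3, 0.8, 0.7]
finger_gap: -0.2
grasp_force: 0.0
```

Emit:
play_rows --targets '[[0, [0, 0, 0.002], [0, 0, 0]], [0, [0, 0, 0], [0, 0, 0]], [0, [0, 0, 0], [0, 0, 0]]]'

```text
time_s: 4.8
position: [621.8, 88.0, 61.2]
eef_rot: [-0.064, 0.998, -0.0, -0.0]
ft_force: [-0.3, -0.3, 0.0]
finger_gap: 0.1
grasp_force: 0.0
```

Emit:
play_rows --targets '[[0, [0, 0, 0.0015], [0, 0, 0]], [0, [0, 0, 0], [0, 0, 0]], [0, [0, 0, 0], [0, 0, 0]]]'

```text
time_s: 5.18
position: [621.8, 88.0, 59.8]
eef_rot: [-0.064, 0.998, -0.0, -0.0]
ft_force: [1.5, 0.6, -0.2]
finger_gap: 0.0
grasp_force: 0.1
```

Emit:
play_rows --targets '[[0, [0, 0, 0.001], [0, 0, 0]], [0, [0, 0, 0], [0, 0, 0]], [0, [0, 0, 0], [0, 0, 0]]]'

```text
time_s: 5.55
position: [621.9, 88.0, 58.8]
eef_rot: [-0.064, 0.998, -0.0, 0.0]
ft_force: [-0.1, -0.1, 0.2]
finger_gap: -0.1
grasp_force: 0.3
```

Emit:
play_rows --targets '[[0, [0, 0, 0.0015], [0, 0, 0]], [0, [0, 0, 0], [0, 0, 0]], [0, [0, 0, 0], [0, 0, 0]]]'

```text
time_s: 5.92
position: [621.9, 88.0, 57.4]
eef_rot: [-0.064, 0.998, -0.0, 0.0]
ft_force: [0.5, -0.2, 1.8]
finger_gap: 0.3
grasp_force: 1.0
```

Emit:
play_rows --targets '[[0, [0, 0, 0.001], [0, 0, 0]], [0, [0, 0, 0], [0, 0, 0]], [0, [0, 0, 0], [0, 0, 0]]]'

```text
time_s: 6.3
position: [621.9, 88.0, 56.4]
eef_rot: [-0.064, 0.998, -0.0, 0.0]
ft_force: [0.3, -0.1, 3.3]
finger_gap: -0.1
grasp_force: 1.6
```

Emit:
play_rows --targets '[[0, [0, 0, -0.008], [0, 0, 0]], [0, [0, -0.045, 0], [0, 0, 0]], [0, [0, 0, 0], [0, 0, 0]], [0, [0, 0, 0.003], [0, 0, 0]], [0, [0, 0, 0.003], [0, 0, 0]], [0, [0, 0, 0.0005], [0, 0, 0]], [0, [0, 0, 0], [0, 0, 0]], [0, [0, 0, 0], [0, 0, 0]]]'

```text
time_s: 7.3
position: [627.5, 43.9, 57.9]
eef_rot: [-0.064, 0.998, 0.0, 0.0]
ft_force: [0.9, 0.1, 1.0]
finger_gap: -0.1
grasp_force: 0.7
```

Emit:
play_rows --targets '[[0, [0, 0, -0.0065], [0, 0, 0]], [0, [0, -0.045, 0], [0, 0, 0]], [0, [0, 0, 0], [0, 0, 0]], [0, [0, 0, 0.003], [0, 0, 0]], [0, [0, 0, 0.003], [0, 0, 0]], [0, [0, 0, 0.0005], [0, 0, 0]], [0, [0, 0, 0], [0, 0, 0]], [0, [0, 0, 0], [0, 0, 0]]]'

```text
time_s: 8.3
position: [633.3, -0.6, 57.9]
eef_rot: [-0.064, 0.998, 0.0, 0.0]
ft_force: [-0.5, 1.2, 1.5]
finger_gap: 0.3
grasp_force: 0.7
```

Emit:
play_rows --targets '[[0, [0, 0, -0.0065], [0, 0, 0]], [0, [0, -0.045, 0], [0, 0, 0]], [0, [0, 0, 0], [0, 0, 0]], [0, [0, 0, 0.003], [0, 0, 0]], [0, [0, 0, 0.003], [0, 0, 0]], [0, [0, 0, 0.0005], [0, 0, 0]], [0, [0, 0, 0], [0, 0, 0]], [0, [0, 0, 0], [0, 0, 0]]]'

```text
time_s: 9.3
position: [639.0, -44.9, 58.1]
eef_rot: [-0.065, 0.998, 0.0, 0.0]
ft_force: [-2.3, 0.2, 5.5]
finger_gap: -0.1
grasp_force: 2.6
```

Emit:
play_rows --targets '[[0, [0, 0, -0.0065], [0, 0, 0]], [0, [0, -0.045, 0], [0, 0, 0]], [0, [0, 0, 0], [0, 0, 0]], [0, [0, 0, 0.003], [0, 0, 0]], [0, [0, 0, 0.003], [0, 0, 0]], [0, [0, 0, 0.0005], [0, 0, 0]], [0, [0, 0, 0], [0, 0, 0]], [0, [0, 0, 0], [0, 0, 0]]]'

```text
time_s: 10.3
position: [644.9, -89.8, 59.0]
eef_rot: [-0.065, 0.998, -0.0, 0.0]
ft_force: [-3.6, -0.7, 10.7]
finger_gap: -0.1
grasp_force: 5.5
```

Emit:
play_rows --targets '[[0, [0, 0, -0.0065], [0, 0, 0]], [0, [0, -0.02, 0], [0, 0, 0]], [0, [0, 0, 0], [0, 0, 0]], [0, [0, 0, 0.003], [0, 0, 0]], [0, [0, 0, 0.003], [0, 0, 0]], [0, [0, 0, 0.0005], [0, 0, 0]], [0, [0, 0, 0], [0, 0, 0]], [0, [0, 0, 0], [0, 0, 0]]]'

```text
time_s: 11.3
position: [647.3, -110.4, 58.9]
eef_rot: [-0.064, 0.998, -0.0, 0.0]
ft_force: [-3.4, -1.0, 11.3]
finger_gap: -0.1
grasp_force: 6.3
```

Emit:
play_rows --targets '[[0, [0, 0, -0.0065], [0, 0, 0]], [0, [0, -0.015, 0], [0, 0, 0]], [0, [0, 0, 0], [0, 0, 0]], [0, [0, 0, 0.003], [0, 0, 0]], [0, [0, 0, 0.003], [0, 0, 0]], [0, [0, 0, 0.0005], [0, 0, 0]], [0, [0, 0, 0], [0, 0, 0]], [0, [0, 0, 0], [0, 0, 0]]]'

```text
time_s: 12.3
position: [649.2, -125.0, 58.0]
eef_rot: [-0.064, 0.998, -0.0, -0.0]
ft_force: [-0.7, -0.3, 4.6]
finger_gap: 0.3
grasp_force: 2.5
```

Emit:
play_rows --targets '[[0, [0, 0, -0.0065], [0, 0, 0]], [0, [0, 0.05, 0], [0, 0, 0]], [0, [0, 0, 0], [0, 0, 0]], [0, [0, 0, 0.003], [0, 0, 0]], [0, [0, 0, 0.003], [0, 0, 0]], [0, [0, 0, 0.0005], [0, 0, 0]], [0, [0, 0, 0], [0, 0, 0]], [0, [0, 0, 0], [0, 0, 0]]]'

```text
time_s: 13.3
position: [643.1, -76.5, 59.0]
eef_rot: [-0.063, 0.998, -0.0, 0.0]
ft_force: [-4.0, 0.9, 11.2]
finger_gap: 0.4
grasp_force: 5.9
```

Emit:
play_rows --targets '[[0, [0, 0, -0.0065], [0, 0, 0]], [0, [0, 0.03, 0], [0, 0, 0]], [0, [0, 0, 0], [0, 0, 0]], [0, [0, 0, 0.003], [0, 0, 0]], [0, [0, 0, 0.003], [0, 0, 0]], [0, [0, 0, 0.0005], [0, 0, 0]], [0, [0, 0, 0], [0, 0, 0]], [0, [0, 0, 0], [0, 0, 0]]]'

```text
time_s: 14.3
position: [639.1, -47.4, 58.3]
eef_rot: [-0.063, 0.998, -0.001, 0.0]
ft_force: [-2.1, -0.7, 7.2]
finger_gap: 0.1
grasp_force: 3.2
```

Emit:
play_rows --targets '[[0, [0, 0, -0.0065], [0, 0, 0]], [0, [0, -0.01, 0], [0, 0, 0]], [0, [0, 0, 0], [0, 0, 0]], [0, [0, 0, 0.003], [0, 0, 0]], [0, [0, 0, 0.003], [0, 0, 0]], [0, [0, 0, 0.0005], [0, 0, 0]], [0, [0, 0, 0], [0, 0, 0]], [0, [0, 0, 0], [0, 0, 0]]]'

```text
time_s: 15.3
position: [640.4, -55.8, 58.8]
eef_rot: [-0.064, 0.998, -0.0, 0.0]
ft_force: [-4.0, -0.7, 10.7]
finger_gap: 0.3
grasp_force: 5.1
```

Emit:
play_rows --targets '[[0, [0, 0, -0.0065], [0, 0, 0]], [0, [0, 0.02, 0], [0, 0, 0]], [0, [0, 0, 0], [0, 0, 0]], [0, [0, 0, 0.003], [0, 0, 0]], [0, [0, 0, 0.003], [0, 0, 0]], [0, [0, 0, 0.0005], [0, 0, 0]], [0, [0, 0, 0], [0, 0, 0]], [0, [0, 0, 0], [0, 0, 0]]]'

```text
time_s: 16.3
position: [637.7, -36.2, 57.8]
eef_rot: [-0.064, 0.998, -0.0, -0.0]
ft_force: [0.4, 0.4, 1.4]
finger_gap: -0.1
grasp_force: 0.7
```

Emit:
play_rows --targets '[[0, [0, 0, -0.0065], [0, 0, 0]], [0, [0, -0.05, 0], [0, 0, 0]], [0, [0, -0.03, 0], [0, 0, 0]], [0, [0, 0, 0], [0, 0, 0]], [0, [0, 0, 0.003], [0, 0, 0]], [0, [0, 0, 0.003], [0, 0, 0]], [0, [0, 0, 0.0005], [0, 0, 0]], [0, [0, 0, 0], [0, 0, 0]], [0, [0, 0, 0], [0, 0, 0]]]'

```text
time_s: 17.42
position: [648.2, -113.6, 58.9]
eef_rot: [-0.065, 0.998, 0.0, 0.0]
ft_force: [-2.1, 0.4, 8.3]
finger_gap: -0.1
grasp_force: 4.2
```

Emit:
play_rows --targets '[[0, [0, 0, -0.0065], [0, 0, 0]], [0, [0, -0.02, 0], [0, 0, 0]], [0, [0, 0, 0], [0, 0, 0]], [0, [0, 0, 0.003], [0, 0, 0]], [0, [0, 0, 0.003], [0, 0, 0]], [0, [0, 0, 0.0005], [0, 0, 0]], [0, [0, 0, 0], [0, 0, 0]], [0, [0, 0, 0], [0, 0, 0]]]'

```text
time_s: 18.42
position: [650.4, -134.9, 57.8]
eef_rot: [-0.064, 0.998, 0.0, -0.0]
ft_force: [-1.2, 0.3, 2.3]
finger_gap: -0.1
grasp_force: 0.7
```

The bearer's middle is at y ≈ -85, x ≈ 643 (stiffness flanks at about -46.5 and -122). Next, the anvil.

Emit:
play_rows --targets '[[0, [0, 0, -0.05], [0, 0, 0]], [0, [0, 0, -0.05], [0, 0, 0]], [0, [0, 0, -0.05], [0, 0, 0]], [0.085, [0.0247, 0.0515, 0], [0, 0, 0]], [0.085, [0.0247, 0.0515, 0], [0, 0, 0]], [0.085, [0.0247, 0.0515, 0], [0, 0, 0]], [0.085, [0.0247, 0.0515, 0], [0, 0, 0]], [0.085, [0.0247, 0.0515, 0], [0, 0, 0]], [0.085, [0.0247, 0.0515, 0], [0, 0, 0]], [0.085, [0.0247, 0.0515, 0], [0, 0, 0]], [0.085, [0, 0, 0], [0, 0, 0]], [0.085, [0, 0, 0], [0, 0, 0]]]'

```text
time_s: 19.92
position: [433.2, 200.1, 207.9]
eef_rot: [-0.064, 0.998, -0.0, 0.0]
ft_force: [0.3, -0.2, 0.1]
finger_gap: 85.0
grasp_force: 0.0
```

```bash
python3 - <<'E'
from h import *
s=telemetry.observe(); print(s["time_s"],s["position"],s["eef_rot"].round(3))
c,P=look("wrist"); cv2.imwrite("pics/w2.png",c["img"][:,:,::-1])
find(["anvil_foot","anvil_post"],"wrist",P); find(["anvil"],"wrist",P,"recognise")
print({k:v for k,v in c.items() if k!="img"})
E
```

```text
19.925 [433.22088055 200.08183585 207.86817685] [-0.064  0.998 -0.     0.   ]
wrist anvil_foot 0.78 [431.8 203.8   1. ]
wrist anvil_post 0.75 [434.3 203.1  54.9]
wrist anvil 0.88 [423.5 202.8  20.3]
wrist anvil 0.25 [588.8  15.8  63. ]
{'fx': 309.70691628693146, 'fy': 309.70691628693146, 'cx': 322.5101258747826, 'cy': 202.77235441978627, 'T_tool_cam': array([[ 1.16126162e-03, -9.51923779e-01, -3.06332777e-01,
         7.89923018e+01],
       [ 9.99999218e-01,  9.63011202e-04,  7.98306504e-04,
         1.32553284e+00],
       [-4.64925048e-04, -3.06333465e-01,  9.51924153e-01,
        -1.43316152e+02],
       [ 0.00000000e+00,  0.00000000e+00,  0.00000000e+00,
         1.00000000e+00]])}
```

View pics/w2.png

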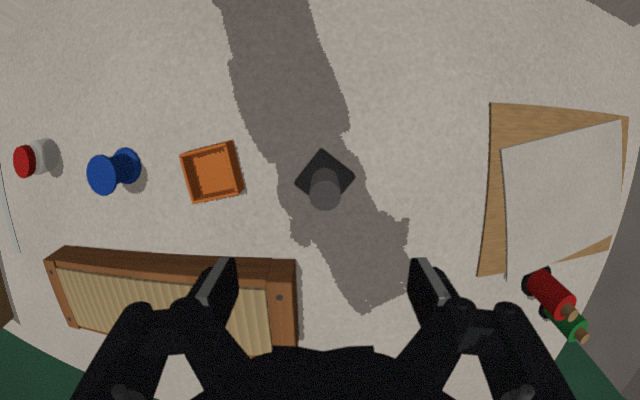

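The wrist view shows the anvil with its foot corners at (322,149), (295,183) and (355,178), so it is well rotated. I'll work out its yaw.

```bash
python3 - <<'E'
from h import *
s=telemetry.observe(); c,P=look("wrist")
def ray(u,v,z):
    d=np.array([u-c["cx"],v-c["cy"]]);r=np.hypot(*d);t=r/c["fx"]
    q=P[:3,:3]@np.r_[d/r*np.sin(t),np.cos(t)]
    return P[:3,3]+q*(z-P[2,3])/q[2]
a,b,d=[ray(*p,20)[:2] for p in((322,149),(295,183),(355,178))]
print(a,b,d,(b+d)/2)
for e in(b-a,d-a): print(np.hypot(*e),np.degrees(np.arctan2(e[1],e[0]))%90)
print(ray(324,192,80)[:2])
E
```

```text
[400.7356037  195.84531602] [441.90192368 171.02234863] [427.87793496 235.90741112] [434.88992932 203.46487988]
48.071255553880924 58.91035322893122
48.39088354181583 55.882103307957244
[431.28975506 201.65450704]
```

Emit:
play_rows --targets '[[0.085, [0, 0.0024, 0], [0, 0, 0]], [0.085, [0, 0, 0], [0, 0, 10]], [0.085, [0, 0, 0], [0, 0, 10]], [0.085, [0, 0, 0], [0, 0, 10]], [0.085, [0, 0, 0], [0, 0, 10]], [0.085, [0, 0, 0], [0, 0, 0]], [0.085, [0, 0, 0.05], [0, 0, 0]], [0.085, [0, 0, 0.05], [0, 0, 0]], [0.085, [0, 0, 0.04], [0, 0, 0]], [0.085, [0, 0, 0.02], [0, 0, 0]], [0.085, [0, 0, 0.014], [0, 0, 0]], [0.085, [0, 0, 0], [0, 0, 0]]]'

```text
time_s: 21.68
position: [432.5, 202.6, 33.3]
eef_rot: [0.28, 0.96, -0.0, -0.001]
ft_force: [-1.1, 0.4, -0.2]
finger_gap: 85.2
grasp_force: 0.0
```

Emit:
play_rows --targets '[[0.0, [0, 0, 0], [0, 0, 0]], [0.0, [0, 0, 0], [0, 0, 0]], [0.0, [0, 0, 0], [0, 0, 0]], [0.0, [0, 0, 0], [0, 0, 0]], [0.0, [0, 0, 0], [0, 0, 0]], [0.0, [0, 0, 0], [0, 0, 0]], [0.0, [0, 0, 0], [0, 0, 0]], [0.0, [0, 0, 0], [0, 0, 0]]]' --newtons 60

```text
time_s: 22.68
position: [433.2, 203.1, 34.5]
eef_rot: [0.281, 0.96, 0.001, 0.001]
ft_force: [0.6, 0.5, 4.9]
finger_gap: 28.5
grasp_force: 58.6
```

Emit:
play_rows --targets '[[0.0, [0, 0, -0.01], [0, 0, 0]], [0.0, [0, 0, -0.03], [0, 0, 0]], [0.0, [0, 0, -0.04], [0, 0, 0]], [0.0, [0, 0, -0.04], [0, 0, 0]], [0.0, [0, 0, -0.03], [0, 0, 0]], [0, [0, 0, 0], [0, 0, -10]], [0, [0, 0, 0], [0, 0, -10]], [0, [0, 0, 0], [0, 0, -10]], [0, [0, 0, 0], [0, 0, -10]], [0, [0, 0, 0], [0, 0, 0]], [0, [0, 0, 0], [0, 0, 0]]]'

```text
time_s: 24.05
position: [432.3, 202.3, 183.6]
eef_rot: [-0.062, 0.998, -0.0, -0.0]
ft_force: [-0.2, 0.2, -6.5]
finger_gap: 28.6
grasp_force: 60.7
```

```bash
python3 - <<'E'
from h import *
s=telemetry.observe(); print(s["time_s"],s["position"],s["eef_rot"].round(3),s["ft_force"],s["torque"],s["finger_gap"])
c,P=look("wrist"); im=[c["img"]]
find(["anvil_foot"],"wrist",P)
for cam in("scene","side"):
    c,P=look(cam); im.append(c["img"]); find(["anvil_foot","anvil_post"],cam,P)
cv2.imwrite("pics/g.png",np.hstack([im[0][100:,120:520],im[2][100:,100:500]])[:,:,::-1])
E
```

```text
24.05 [432.28032756 202.25503499 183.63301699] [-0.062  0.998 -0.    -0.   ] [-0.17777541  0.23169582 -6.46889571] [ 0.04674656 -0.02646269 -0.01450355] 28.599289387185024
wrist anvil_foot 0.84 [433.1 202.1 152.8]
scene anvil_foot 0.88 [435.  200.6 150.3]
scene anvil_foot 0.7 [630.4 -11.5  57. ]
scene anvil_post 0.89 [433.3 205.  209.4]
scene anvil_post 0.3 [ 659.3 -180.5   60.4]
side anvil_foot 0.91 [431.2 200.9 150.7]
side anvil_post 0.79 [433.9 204.3 201.1]
```

View pics/g.png

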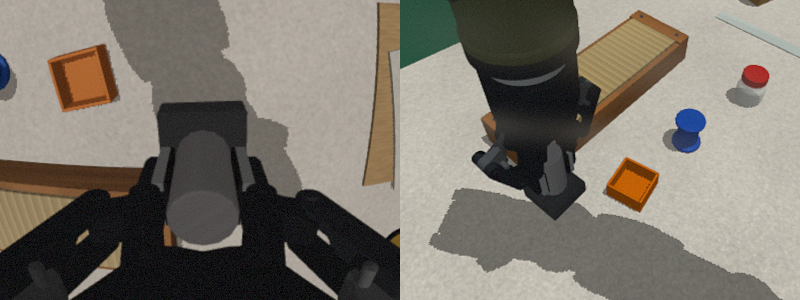

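The anvil is held upright and square to the tool (foot at (203,125) in the left half of the picture). Its underside is 34.5 mm below the TCP.

Emit:
play_rows --targets '[[0, [-0.0148, -0.0265, 0], [0, 0, 0]], [0, [-0.0248, -0.0445, 0], [0, 0, 0]], [0, [-0.0248, -0.0445, 0], [0, 0, 0]], [0, [-0.0248, -0.0445, 0], [0, 0, 0]], [0, [-0.0248, -0.0445, 0], [0, 0, 0]], [0, [-0.0248, -0.0445, 0], [0, 0, 0]], [0, [-0.02, -0.036, 0], [0, 0, 0]], [0, [-0.0149, -0.0262, 0], [0, 0, 0]], [0, [0, 0, 0], [0, 0, 0]], [0, [0, 0, 0], [0, 0, 0]]]'

```text
time_s: 25.7
position: [644.3, -83.0, 183.2]
eef_rot: [-0.064, 0.998, 0.001, -0.001]
ft_force: [-0.3, 0.4, -6.8]
finger_gap: 28.8
grasp_force: 61.0
```

Emit:
play_rows --targets '[[0, [0, 0, 0.03], [0, 0, 0]], [0, [0, 0, 0.03], [0, 0, 0]], [0, [0, 0, 0.015], [0, 0, 0]], [0, [0, 0, 0], [0, 0, 0]], [0, [0, 0, 0], [0, 0, 0]]]'

```text
time_s: 26.32
position: [645.6, -83.4, 110.1]
eef_rot: [-0.064, 0.998, -0.0, 0.001]
ft_force: [0.3, 0.0, -7.0]
finger_gap: 28.6
grasp_force: 61.2
```

```bash
python3 - <<'E'
from h import *
s=telemetry.observe(); print(s["time_s"],s["position"],s["eef_rot"].round(3),s["ft_force"])
ims=[]
for cam in("wrist","scene","side"):
    c,P=look(cam); ims.append(c["img"]); find(["anvil_foot","panel_mid","deck"],cam,P)
cv2.imwrite("pics/p.png",np.hstack([ims[0][100:,120:520],ims[2][60:360,120:520]])[:,:,::-1])
E
```

```text
26.325 [645.61106301 -83.43657131 110.09347458] [-0.064  0.998 -0.     0.001] [ 0.31512754  0.03032953 -6.95480723]
wrist anvil_foot 0.94 [643.3 -83.8  77.3]
wrist anvil_foot 0.36 [612.3 159.8  56.9]
wrist panel_mid 0.91 [635.6  -8.9  61.6]
wrist deck 0.83 [ 6.349e+02 -8.200e+00  4.000e-01]
wrist deck 0.38 [612.9 158.3  57.5]
scene anvil_foot 0.93 [645.8 -83.2  78. ]
scene anvil_foot 0.58 [613.7 158.5  60.4]
scene panel_mid 0.57 [633.  -12.5  55.1]
scene deck 0.78 [634.  -12.2   2.4]
side anvil_foot 0.91 [647.9 -83.4  75.8]
side anvil_foot 0.2 [645.2 -83.6  78. ]
side panel_mid 0.66 [629.7 -11.6  60.4]
side deck 0.83 [629.5 -11.3   4.7]
```

View pics/p.png

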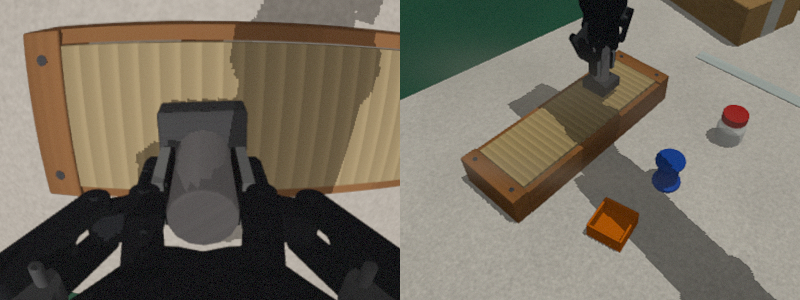

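The anvil hangs over the panel square to the deck, about 16 mm above it. I'll shift it 1.8 mm and lower it.

Emit:
play_rows --targets '[[0, [0.0015, -0.0018, 0], [0, 0, 0]], [0, [0, 0, 0.006], [0, 0, 0]], [0, [0, 0, 0.006], [0, 0, 0]], [0, [0, 0, 0.002], [0, 0, 0]], [0, [0, 0, 0], [0, 0, 0]], [0, [0, 0, 0], [0, 0, 0]]]'

```text
time_s: 27.68
position: [643.6, -85.7, 94.8]
eef_rot: [-0.064, 0.998, 0.0, 0.0]
ft_force: [0.5, -0.9, -6.5]
finger_gap: 28.4
grasp_force: 61.0
```

Emit:
play_rows --targets '[[0, [0, 0, 0.001], [0, 0, 0]], [0, [0, 0, 0.0005], [0, 0, 0]], [0, [0, 0, 0], [0, 0, 0]], [0, [0, 0, 0], [0, 0, 0]]]'

```text
time_s: 28.18
position: [643.8, -85.7, 93.9]
eef_rot: [-0.064, 0.998, -0.0, 0.0]
ft_force: [-1.5, 1.0, 1.3]
finger_gap: 28.8
grasp_force: 61.8
```

The panel now carries the whole weight and the anvil hasn't sunk. Releasing.

Emit:
play_rows --targets '[[0.07, [0, 0, 0], [0, 0, 0]], [0.07, [0, 0, 0], [0, 0, 0]], [0.07, [0, 0, 0], [0, 0, 0]], [0.07, [0, 0, 0], [0, 0, 0]], [0.07, [0, 0, 0], [0, 0, 0]], [0.07, [0, 0, 0], [0, 0, 0]], [0.07, [0, 0, -0.02], [0, 0, 0]], [0.07, [0, 0, -0.04], [0, 0, 0]], [0.07, [0, 0, -0.05], [0, 0, 0]], [0.07, [0, 0, -0.05], [0, 0, 0]], [0.07, [0, 0, 0], [0, 0, 0]]]'

```text
time_s: 29.55
position: [645.6, -85.6, 258.1]
eef_rot: [-0.064, 0.998, -0.001, 0.004]
ft_force: [0.1, -1.2, -1.0]
finger_gap: 70.1
grasp_force: 0.0
```

```bash
python3 - <<'E'
from h import *
s=telemetry.observe(); print(s["time_s"],s["position"],s["finger_gap"],s["ft_force"])
ims=[]
for cam in("wrist","side"):
    c,P=look(cam); ims.append(c["img"]); find(["anvil_foot","anvil_post"],cam,P)
cv2.imwrite("pics/f.png",np.hstack([ims[0][100:,120:520],ims[1][60:360,120:520]])[:,:,::-1])
E
```

```text
29.55 [645.58565836 -85.60884219 258.0956704 ] 70.05171533013811 [ 0.11067747 -1.2229387  -1.02426391]
wrist anvil_foot 0.66 [645.1 -84.6  60.8]
side anvil_foot 0.71 [645.7 -86.7  58.5]
side anvil_post 0.79 [643.7 -84.  110.1]
```

View pics/f.png

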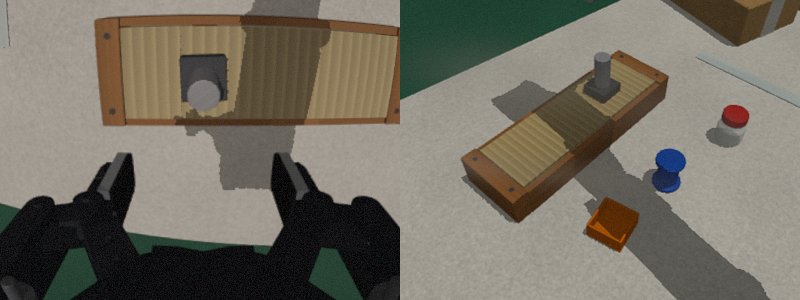

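The anvil stands upright on the panel (post at (602,70) in the right half of the picture), with the gripper clear of it and the bystanders untouched. Handing in.

```bash
python3 -c "
from h import *
print(job.job_done())"
```

```text
the job is handed in; nothing more can be done
None
```

I found the bearer by touch at about y = -85 mm (highest press reading about 11 N), stood the anvil upright over it and released it, and handed the job in at about 30 s; the jar, spool and tray were left alone.

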